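# Undo a clamp nut of unknown thread hand and take out its slotted washer

## Task

The square nut on the bored limestone slab must be undone, and nobody remembers which hand its thread is: before undoing it, try it gently both ways (anticlockwise too) to feel which way it loosens, and never wrench it when it stays firm. Then unscrew it by about half a turn to leave the slotted washer below it slack, draw the washer out over its lip without jamming it, and lay it flat in the plywood tray, leaving the nut loose on its stud and the tools and stones lying around undisturbed.

Things in the scene. Friction and masses are not known exactly. Their poses are not given: they have to be found in the camera images.
- clamp: the fixed clamp: dark steel foot 150 x 130 x 10 mm, on it a limestone slab 140 x 120 mm (top 38 mm above the bench), on that a dark steel pressure plate 80 x 82 mm (top 44 mm above the bench). Origin on the bench on the stud's axis, z up; the washer's tab points to its +y, its yaw varies by 0.5 rad either way. The upright stud is 13 mm thick and ends 108 mm above the bench.
- lip (a point): middle of the top of a lip 2 mm high and 7 mm broad on the pressure plate, across the washer's way out (37.5 mm from the stud's axis along the clamp's +y). Strips 2 mm high also run along both sides of the washer: it can leave, to the clamp's +y, only once raised by over 2 mm (and less than the gap under the nut).
- bush (a joint): twist of the rubber bush the stud stands in, rad, 0 at rest, positive anticlockwise seen from above; spring of 6 N m per rad. The nut starts to turn on the stud at about 0.25 N m in its loosening direction; the other way it is tight and only twists the bush. Over 0.6 N m (0.10 rad), either way, spoils it.
- nut (a joint): how far the nut has been unscrewed relative to the stud, rad: 0 tight, grows as it loosens, whichever turning direction that is; end of thread 3.8. Coarse thread: the nut rises 12 mm per turn (1.91 mm per rad) and drags with about 0.25 N m all the way, both ways.
- nut_top (a point): middle of the nut's top face, 96.6 mm above the bench when tight. The steel nut has a square head 36 x 36 mm, 38 mm high, its faces square to this point's x and y axes (which turn with the nut), above a round flange 46 mm across and 8 mm thick. A grip of 50 N on two faces carries the torque needed.
- washer: loose slotted steel washer, 0.1-0.17 kg: fork plate 42 mm wide (x), 6 mm thick, from y = -23 to +32 mm, with a 16 mm slot open to -y; a neck (underside 3 mm up, passing over the lip) leads to a dark plastic tab at +y. Origin in the slot, on its underside: at the start on the stud's axis, 44 mm above the bench, 0.6 mm free between its top and the tight nut's flange.
- washer_tab (a point): top middle of the washer's tab, 69 mm from the washer's origin along +y and 18 mm above its underside. The dark plastic tab is 12 mm thick (x), 34 mm long (y) and 15 mm high.
- tray: open plywood tray, fixed, 160 (x) x 220 (y) x 32 mm, walls and floor 5 mm thick; origin on the bench under its middle, +y is its long direction. The washer must end inside it, flat on its floor.
- spacer: loose dark steel ring, 34 mm across, 8 mm high, lying in one corner of the tray (tray frame about x +54, y -83 mm). Bystander.
- chisel: stone chisel lying on the bench beyond the clamp, 200 mm long, wooden handle, 22 mm thick; origin on the bench under its middle. Bystander.
- offcut: loose limestone offcut 70 x 50 x 40 mm on the bench beside the clamp, on the side away from the washer's tab. Bystander.
- rasp: rasp with wooden handle lying on the bench beyond the tray and clamp, 230 mm long; origin on the bench near its middle. Bystander.
- mallet: wooden mallet lying on the bench, right of the clamp seen from the robot, 250 mm long, head 64 mm thick. Bystander.
- brush: dust brush lying at the back of the bench. Bystander.
- pot: white open pot, 76 mm across, 90 mm high, at the back of the bench. Bystander.
Things that resemble listed ones, but are neither listed nor needed, are in the scene too. What is shaped like the clamp but turquoise is not meant.

How it is judged:
By the outcome, as a careful person would: the job done as asked, in the order asked, and still so for the second after the job is handed in, with the robot touching nothing.
It also fails if it takes over 72 s, if anything falls off the work surface, if the arm or the gripper's body presses on something with over 40 N, if the wrist force passes 120 N, or if a joint passes its speed limit or range.

## Robot

A 7-joint arm with a two-finger parallel gripper is mounted at the origin on the work surface. World frame = base frame: x ahead of the robot, y to its left, z up, the work surface at z = 0. Lengths are in m, angles in rad, forces in N, time in s.
With the tool pointing down it reaches from about 0.425 to 0.825 m from the base axis. Payload 3.6 kg.
Tool frame: the origin (TCP) lies midway between the tips of the shut fingers; the grasp point (between the pads) lies 19 mm behind it (manip.pinch_z is the z of the grasp point in the tool frame, in m); z points along the fingers, y is the line along which they close (so a half turn about z gives the same grasp; the last joint's range is limited). The gripper opens to 85 mm and grips with 20 to 120 N. Pads are 22 mm wide; open, the fingers measure 114 mm over their backs; the gripper's body (76 mm by 85 mm) begins 54 mm behind the grasp point. The pads swing forward as they close: fully open they stand 13 mm farther back than shut.
Start: joints at [1.143, 0.615, -0.013, 1.423, 0.008, 1.103, -0.04], TCP at [0.254, -0.598, 0.231] pointing down, gripper open.
Joint ranges: [-3.12, 3.12], [-0.3, 2.06], [-1.34, 1.32], [0.26, 2.42], [-1.36, 4.5], [0.01, 1.98], [-2.84, 2.84]. Speed limits (rad/s): [2.79, 2.79, 3.14, 3.14, 3.14, 3.14, 3.14].

## Interface

Orientations are given as a rotation vector (axis times angle).
In Python, from cell import telemetry, grab_frame, get_calibration, workorder, manip gives the robot as it stands.
- The arm moves only by the shell command python3 -m jog [FORCE], which reads ROWS from standard input. ROWS is a JSON object whose key "increments" holds a list of rows, 1 to 5 of them, each of 5 numbers: dx, dy, dz in parts of the range, where 1.0 means 1 m, then a turn about the tool's z in shares of 4 rad (1.0 is 4 rad), then the finger opening in m; each row is the pose to reach, as a shift and turn from the pose commanded when the command began, along the tool's axes at that moment; what a row does not reach only later rows make up. A row lasts 1/8 s, in which the tool goes at most 0.0625 m and 0.188 rad, less where a joint would pass 70% of its speed; a pose out of reach is approached as far as the arm can. The fingers move at their own pace and stop on an object; FORCE is the grip in N (left out, the last holds). Time passes only in rows, so rows that do not move let the fingers close. It prints the time, the measured TCP pose, the force, the opening and the grip force at its end. No shift or turn number may pass 1 either way. Input that does not fit is refused with a message, and nothing moves.
- telemetry.read_state(): the state, without advancing time (a new reading comes with each control period).
- grab_frame(name): name is "scene" or "side" or "wrist"; returns the picture (384x512x3 uint8, blue, green, red); there is no depth.
- get_calibration(name): a dict with "K" (3x3 intrinsics, pixels), "R" (3x3) and "t" (3): a world point X has camera coordinates R X + t. Camera axes: x right, y down, z forward; pixel columns grow to the right and rows downward; lengths in m; the calibration is good to about 2 mm. A picture is of the moment at which its call begins: read the wrist's pose just before it. get_calibration takes no time and is no camera call; for the wrist camera it gives the pose at the moment of the call.
- workorder.finish_job(): hands the job in; it is judged then, once.
The state is a dict: "clock": time; "qpos": joint angles; "joint_vel": joint speeds; "joint_efforts": joint torques, N m; "ee_pos": TCP position; "tcp_rot": TCP orientation; "ft_force": force on the tool from outside, world axes, zero at the start; "wrist_torque": the same for the moment, N m; "width": finger opening in m; "grasp_force": force on a finger pad.
Only numpy, scipy, OpenCV 4.12 (cv2) and the standard library are available. Lean on these libraries where they do the work, as an engineer would, in place of code of your own. Each camera call takes 0.05 s, during which the arm holds its last target. There are 200 camera calls.

## Working session

There is one attempt and no reset: what is moved stays moved. The work goes in short steps, Python scripts to look and compute and a shell command to move; the robot and the scene stay as the last step left them, time stands still between calls to the robot, and variables do not carry over. Pictures are saved under pics/ and viewed, at most 10 in all, crops included, and the job is handed in when it is done.

```bash
ls; mkdir -p pics
cat > h.py <<'E'
import numpy as np, cv2
from scipy.spatial.transform import Rotation as Ro
from cell import telemetry, grab_frame, get_calibration, workorder, manip
def ray(cal,u,v):
    K,R,t=[np.array(cal[k],float) for k in("K","R","t")]
    return -R.T@t, R.T@np.linalg.inv(K)@np.array([u,v,1.])
def onz(cal,u,v,z):
    c,d=ray(cal,u,v); return c+d*(z-c[2])/d[2]
def proj(cal,X):
    K,R,t=[np.array(cal[k],float) for k in("K","R","t")]
    p=K@(R@np.array(X)+t); return p[:2]/p[2]
def tooldelta(dX):
    s=telemetry.read_state(); return Ro.from_rotvec(s["tcp_rot"]).inv().apply(dX)
E
python3 - <<'E'
from h import *
s=telemetry.read_state(); print({k:np.round(v,3).tolist() for k,v in s.items()}, manip.pinch_z)
print(Ro.from_rotvec(s["tcp_rot"]).as_matrix().round(3))
a=[]
for n in("scene","side"):
    f=grab_frame(n); cv2.imwrite(f"pics/{n}0.png",f)
    c=get_calibration(n); print(n,ray(c,256,192)[0].round(3),onz(c,256,192,0).round(3))
E
```

```text
pics
{'clock': 0.0, 'qpos': [1.143, 0.616, -0.013, 1.425, 0.008, 1.103, -0.04], 'joint_vel': [0.0, 0.001, -0.001, -0.002, -0.001, 0.0, 0.001], 'joint_efforts': [0.001, -46.921, 0.259, -17.103, 0.01, 0.01, 0.0], 'ee_pos': [0.253, -0.598, 0.23], 'tcp_rot': [-3.076, -0.625, 0.001], 'ft_force': [0.264, 0.904, -0.088], 'wrist_torque': [0.007, 0.037, -0.02], 'grasp_force': 0.0, 'width': 0.086} -0.0187
[[ 0.921  0.39  -0.001]
 [ 0.39  -0.921  0.002]
 [-0.    -0.003 -1.   ]]
scene [0.945 0.24  0.823] [ 0.478 -0.097  0.   ]
side [-0.101  0.684  0.927] [ 0.594 -0.114  0.   ]
```

View pics/scene0.png

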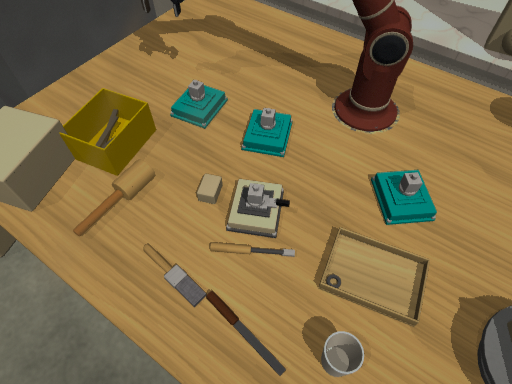

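View pics/side0.png

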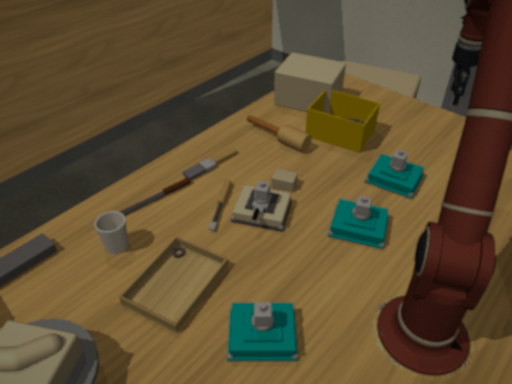

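The limestone clamp is at scene (256,205) and side (262,205). It is the only one with a cream slab and a dark tab. The turquoise look-alikes are at scene (198,103), (267,132) and (403,195). The tray is at scene (373,275) with the spacer at (333,281). I'll confirm with enlarged crops.

Run:
```python
from h import *
a=cv2.imread("pics/scene0.png")[165:245,210:310]; b=cv2.imread("pics/side0.png")[165:245,215:315]
r=lambda i:cv2.resize(i,None,fx=5,fy=5,interpolation=cv2.INTER_CUBIC)[:, :500]
a=r(a)[:, :400]; b=r(b)[:, :400]
cv2.imwrite("pics/crop0.png",np.hstack([a,b]))
```

```text
(no output)
```

View pics/crop0.png

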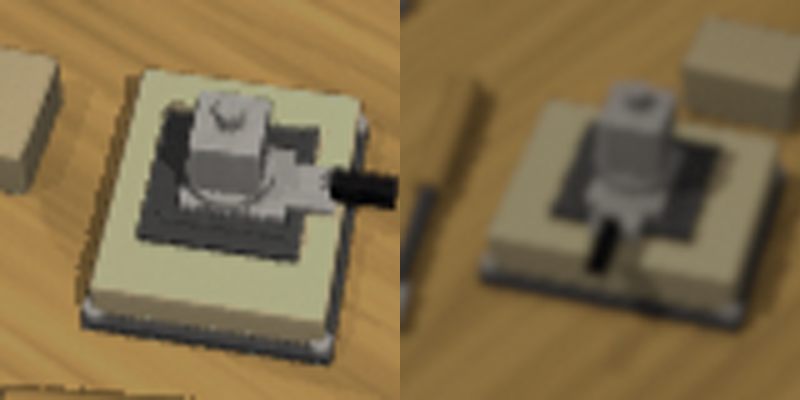

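Both crops show the cream slab, dark plate, square nut and washer with a dark tab. In the scene view the nut top is near (256,190) and the tab near (283,202). In the side view the tab is near (265,213).

Run:
```python
from h import *
S=get_calibration("scene");D=get_calibration("side")
def sc(x,y): return 210+x/5,165+y/5
def sd(x,y): return 215+(x-400)/5,165+y/5
print("nut",onz(S,*sc(231,125),.0966),onz(D,*sd(636,100),.0966))
print("stud",onz(S,*sc(232,107),.108),onz(D,*sd(640,90),.108))
print("nut cr",[onz(S,*sc(*p),.0966).round(4).tolist()[:2] for p in((200,92),(271,97),(263,160),(192,155))])
q=[onz(S,*sc(*p),.038)[:2] for p in((147,70),(363,97),(328,312),(93,290))]
print("slab",np.round(q,4).tolist(),np.mean(q,0), [np.degrees(np.arctan2(*(q[(i+1)%4]-q[i])[::-1])).round(1) for i in range(4)],[np.linalg.norm(q[(i+1)%4]-q[i]).round(3) for i in range(4)])
print("tabtop",onz(S,*sc(366,184),.062),onz(D,*sd(604,240),.062))
# tray by mask
f=cv2.imread("pics/scene0.png")
g=[onz(S,*p,.032)[:2] for p in((335,231),(428,263),(416,320),(318,277))]
print("tray",np.round(g,3).tolist(),np.mean(g,0),[np.linalg.norm(g[(i+1)%4]-g[i]).round(3) for i in range(4)])
print("spacer",onz(S,333,281,.013)); print("offcut",onz(S,210,184,.04),"chisel",onz(S,212,246,.01),onz(S,293,252,.01))
```

```text
nut [ 0.52724488 -0.06086425  0.0966    ] [ 0.52810075 -0.0635821   0.0966    ]
stud [ 0.52482278 -0.06197685  0.108     ] [ 0.52327627 -0.06109855  0.108     ]
nut cr [[0.5199, -0.085], [0.502, -0.0547], [0.5351, -0.0362], [0.5527, -0.0658]]
slab [[0.4904, -0.1433], [0.4376, -0.0385], [0.5576, 0.0196], [0.6152, -0.0824]] [ 0.52519902 -0.0611291 ] [np.float64(116.7), np.float64(25.9), np.float64(-60.5), np.float64(-154.0)] [np.float64(0.117), np.float64(0.133), np.float64(0.117), np.float64(0.139)]
tabtop [0.49744598 0.00092474 0.062     ] [0.49240247 0.00377834 0.062     ]
tray [[0.478, 0.143], [0.426, 0.36], [0.568, 0.387], [0.606, 0.169]] [0.51945512 0.26476164] [np.float64(0.223), np.float64(0.144), np.float64(0.221), np.float64(0.131)]
spacer [0.5858277  0.20036237 0.013     ]
offcut [ 0.5504928  -0.19602759  0.04      ] chisel [ 0.67893178 -0.08674382  0.01      ] [0.57612876 0.08478059 0.01      ]
```

```bash
echo '{"increments":[[0.046, -0.0388, -0.01, 0, 0.085], [0.092, -0.0776, -0.02, 0, 0.085], [0.138, -0.1164, -0.03, 0, 0.085], [0.184, -0.1552, -0.03, 0, 0.085], [0.23, -0.194, -0.03, 0, 0.085]]}' | python3 -m jog && echo '{"increments":[[0.046, -0.0388, 0, 0, 0.085], [0.092, -0.0776, 0, 0, 0.085], [0.138, -0.1164, 0, 0, 0.085], [0.184, -0.1552, 0, 0, 0.085], [0.23, -0.194, 0, 0, 0.085]]}' | python3 -m jog && echo '{"increments":[[0, 0, 0, 0, 0.085], [0, 0, 0, 0, 0.085]]}' | python3 -m jog
python3 - <<'E'
from h import *
s=telemetry.read_state();print({k:np.round(s[k],3).tolist() for k in("qpos","ee_pos","tcp_rot","ft_force","wrist_torque")})
c=get_calibration("wrist");f=grab_frame("wrist");cv2.imwrite("pics/w1.png",f);np.savez("w1",**c)
print(ray(c,0,0)[0],proj(c,[.5245,-.0615,.0966]),c["K"][0][0])
E
```

```text
clock: 0.72
ee_pos: [0.3902, -0.3281, 0.2613]
tcp_rot: [-3.079, -0.625, -0.0]
ft_force: [1.7, -0.1, -0.8]
width: 0.0847
grasp_force: 0.0
clock: 1.35
ee_pos: [0.5262, -0.0601, 0.2611]
tcp_rot: [3.079, 0.625, -0.001]
ft_force: [1.3, -1.1, -0.8]
width: 0.0852
grasp_force: 0.0
clock: 1.6
ee_pos: [0.5252, -0.0624, 0.2608]
tcp_rot: [3.078, 0.625, -0.003]
ft_force: [0.2, 0.1, -0.5]
width: 0.085
grasp_force: 0.0
{'qpos': [0.171, 0.4, -0.137, 1.727, 0.064, 1.021, -1.158], 'ee_pos': [0.525, -0.062, 0.261], 'tcp_rot': [3.078, 0.625, -0.003], 'ft_force': [0.152, 0.085, -0.519], 'wrist_torque': [0.004, -0.016, -0.02]}
[ 0.58800018 -0.03560578  0.40166298] [254.09075702 174.93764335] 279.967828762921
```

View pics/w1.png

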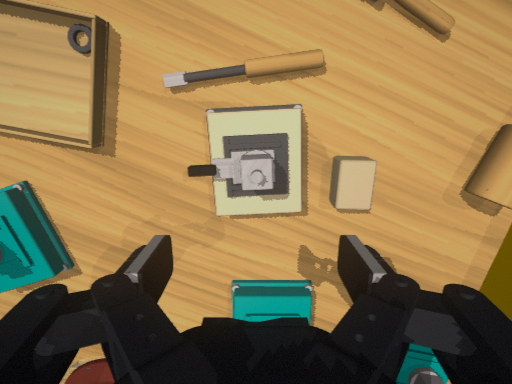

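Run:
```python
from h import *
f=cv2.imread("pics/w1.png");c=dict(np.load("w1.npz"))
hsv=cv2.cvtColor(f,cv2.COLOR_BGR2HSV)
print("slab px",hsv[125,220],hsv[205,260],"nut",hsv[160,258],hsv[172,245],hsv[155,245],"tab",hsv[170,200],"plate",hsv[190,280],"bench",hsv[230,260])
def rect(mask,z,name):
    cs,_=cv2.findContours(mask,cv2.RETR_EXTERNAL,cv2.CHAIN_APPROX_NONE)
    k=max(cs,key=cv2.contourArea)
    P=np.array([onz(c,*p[0],z)[:2] for p in k])
    r=cv2.minAreaRect((P*1000).astype(np.float32));print(name,np.round(r[0],1),np.round(r[1],1),round(r[2],1));return k
roi=np.zeros(f.shape[:2],np.uint8);roi[95:225,180:315]=255
m=cv2.inRange(hsv,(22,40,175),(40,100,255))&roi
rect(m,.038,"slab")
t=cv2.inRange(hsv,(0,0,0),(180,255,45))&roi; t[:,215:]=0
rect(t,.062,"tab")
g=cv2.resize(f[140:200,180:290],None,fx=7,fy=7,interpolation=cv2.INTER_CUBIC)
cv2.imwrite("pics/w1c.png",g)
```

```text
slab px [ 29  57 205] [ 28  59 206] nut [ 13  19 187] [ 11  21 194] [  8  25 110] tab [16 95 59] plate [18 44 70] bench [ 17 139 195]
slab [526.5 -63.4] [135.7 115.9] 25.8Traceback (most recent call last):
  File "<stdin>", line 14, in <module>
  File "<stdin>", line 7, in rect
ValueError: max() iterable argument is empty
```

Run:
```python
from h import *
f=cv2.imread("pics/w1.png");c=dict(np.load("w1.npz"))
hsv=cv2.cvtColor(f,cv2.COLOR_BGR2HSV)
t=cv2.inRange(hsv,(0,0,0),(180,255,75)); t[:,214:]=0;t[:,:180]=0;t[:150]=0;t[190:]=0
ys,xs=np.nonzero(t);print(xs.min(),xs.max(),ys.min(),ys.max(),onz(c,xs.mean(),ys.mean(),.060))
print("stud",onz(c,258,177,.108))
g=cv2.resize(f[140:200,180:290],None,fx=7,fy=7,interpolation=cv2.INTER_CUBIC)
cv2.imwrite("pics/w1c.png",g)
```

```text
188 213 165 175 [ 0.49700651 -0.00129075  0.06      ]
stud [ 0.5264187  -0.06528798  0.108     ]
```

View pics/w1c.png

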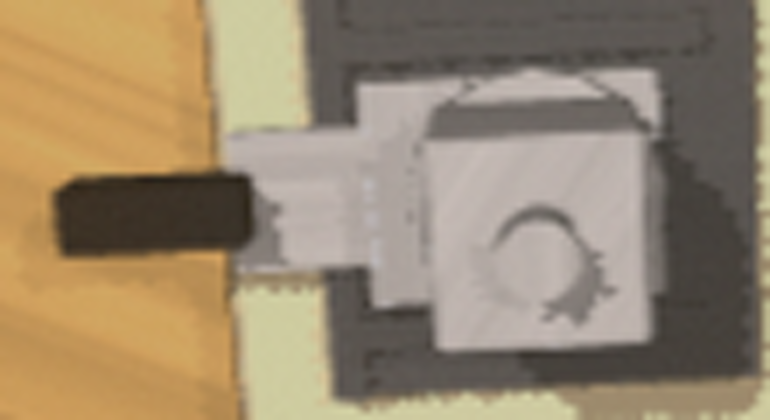

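The crop shows the nut's top face with corners at crop (427,140), (641,132), (652,343) and (437,350). The tab spans crop (55–250, 178–250).

Run:
```python
from h import *
c=dict(np.load("w1.npz"))
q=np.array([onz(c,180+x/7-.43,140+y/7-.43,.0966)[:2] for x,y in((427,140),(641,132),(652,343),(437,350))])
print(q.mean(0),[np.degrees(np.arctan2(*(q[(i+1)%4]-q[i])[::-1])).round(1) for i in range(4)],[np.linalg.norm(q[(i+1)%4]-q[i]).round(4) for i in range(4)])
print("stud",onz(c,180+540/7,140+257/7,.108))
S=get_calibration("scene");W=c
# triangulate nut centre scene+wrist
def tri(a,b):
    (c1,d1),(c2,d2)=a,b; A=[];B=[]
    for cc,d in(a,b):
        d=d/np.linalg.norm(d);M=np.eye(3)-np.outer(d,d);A.append(M);B.append(M@cc)
    return np.linalg.lstsq(np.vstack(A),np.hstack(B),rcond=None)[0]
print(tri(ray(S,256.2,190),ray(W,180+539/7-.43,140+241/7-.43)))
print(tri(ray(S,283.2,201.8),ray(W,180+152/7-.43,140+211/7-.43)))
p=telemetry.read_state(); R=Ro.from_rotvec(p["tcp_rot"]).as_matrix();print(np.degrees(np.arctan2(R[1,0],R[0,0])))
```

```text
[ 0.52630507 -0.06378391] [np.float64(-64.9), np.float64(-153.2), np.float64(114.9), np.float64(24.8)] [np.float64(0.0336), np.float64(0.0344), np.float64(0.0348), np.float64(0.0342)]
stud [ 0.5263496  -0.06431542  0.108     ]
[ 0.52504864 -0.06345503  0.09179502]
[ 0.49613587 -0.00078809  0.05819781]
22.83259656355191
```

Careful with the scale: turns go in shares of 4 rad. That gives: -0.047 rad / 4 = -0.0118.

```bash
echo '{"increments":[[0.0004, 0.001, 0.06, -0.0118, 0.085], [0.0004, 0.001, 0.12, -0.0118, 0.085], [0.0004, 0.001, 0.17, -0.0118, 0.085], [0.0004, 0.001, 0.2, -0.0118, 0.06], [0.0004, 0.001, 0.2, -0.0118, 0.045]]}' | python3 -m jog 20 && echo '{"increments":[[0, 0, 0, 0, 0.042], [0, 0, 0, 0, 0.03], [0, 0, 0, 0, 0.03], [0, 0, 0, 0, 0.03]]}' | python3 -m jog 20
python3 - <<'E'
from h import *
s=telemetry.read_state();print({k:np.round(s[k],3).tolist() for k in("qpos","ee_pos","tcp_rot","wrist_torque")}, tooldelta(s["ft_force"]).round(2),tooldelta(s["wrist_torque"]).round(3))
E
```

```text
clock: 2.28
ee_pos: [0.5242, -0.0646, 0.0594]
tcp_rot: [-3.064, -0.692, 0.009]
ft_force: [-0.2, 0.5, 0.1]
width: 0.0512
grasp_force: 0.0
clock: 2.78
ee_pos: [0.5276, -0.0633, 0.0629]
tcp_rot: [3.062, 0.696, 0.004]
ft_force: [-0.6, -1.6, 7.7]
width: 0.0359
grasp_force: 28.1
{'qpos': [0.149, 0.667, -0.108, 1.937, 0.132, 0.541, -1.173], 'ee_pos': [0.528, -0.063, 0.063], 'tcp_rot': [3.062, 0.696, 0.004], 'wrist_torque': [-0.292, 0.174, 0.023]} [-1.22  1.22 -7.67] [-0.187 -0.283 -0.024]
```

```bash
cat > st.py <<'E'
from h import *
s=telemetry.read_state();R=Ro.from_rotvec(s["tcp_rot"]).as_matrix()
print("t",round(s["clock"],2),"yaw",np.arctan2(R[1,0],R[0,0]).round(4),"q7",round(s["qpos"][6],3),"p",np.round(s["ee_pos"],4),"Ft",(R.T@s["ft_force"]).round(1),"Mt",(R.T@s["wrist_torque"]).round(3),"w",round(s["width"],4),"g",round(s["grasp_force"],1))
E
echo '{"increments":[[0, 0, -0.001, 0, 0.03], [0, 0, -0.002, 0, 0.03], [0, 0, -0.002, 0, 0.03]]}' | python3 -m jog 50 >/dev/null; python3 st.py
echo '{"increments":[[0, 0, 0, 0.0038, 0.03], [0, 0, 0, 0.0075, 0.03], [0, 0, 0, 0.0075, 0.03]]}' | python3 -m jog>/dev/null; python3 st.py
echo '{"increments":[[0, 0, 0, 0.0038, 0.03], [0, 0, 0, 0.0075, 0.03], [0, 0, 0, 0.0075, 0.03]]}' | python3 -m jog>/dev/null; python3 st.py
```

```text
t 3.15 yaw 0.4473 q7 -1.173 p [ 0.5275 -0.0633  0.0633] Ft [1.3 4.6 2.8] Mt [-1.089  0.34  -0.033] w 0.0355 g 52.8
t 3.52 yaw 0.4178 q7 -1.193 p [ 0.5275 -0.0633  0.0633] Ft [1.9 6.4 4.5] Mt [-1.236  0.471 -0.099] w 0.0351 g 52.8
t 3.9 yaw 0.3883 q7 -1.213 p [ 0.5275 -0.0633  0.0633] Ft [2.  4.8 4.6] Mt [-1.216  0.475 -0.261] w 0.0351 g 52.8
```

Converted, 0.015 rad / 4 = 0.0038.

```bash
echo '{"increments":[[0, 0, 0, 0.0025, 0.03], [0, 0, 0, 0.0038, 0.03], [0, 0, 0, 0.0038, 0.03]]}' | python3 -m jog>/dev/null; python3 st.py
```

```text
t 4.28 yaw 0.3734 q7 -1.224 p [ 0.5275 -0.0634  0.0633] Ft [2.2 6.  5.3] Mt [-1.208  0.467 -0.29 ] w 0.0354 g 52.8
```

Converted, -0.075 rad / 4 = -0.0188.

```bash
echo '{"increments":[[0, 0, 0, -0.005, 0.03], [0, 0, 0, -0.01, 0.03], [0, 0, 0, -0.015, 0.03], [0, 0, 0, -0.0188, 0.03], [0, 0, 0, -0.0188, 0.03]]}' | python3 -m jog>/dev/null; python3 st.py
echo '{"increments":[[0, 0, 0, -0.0038, 0.03], [0, 0, 0, -0.0075, 0.03], [0, 0, 0, -0.0075, 0.03]]}' | python3 -m jog>/dev/null; python3 st.py
echo '{"increments":[[0, 0, 0, -0.0025, 0.03], [0, 0, 0, -0.0038, 0.03], [0, 0, 0, -0.0038, 0.03]]}' | python3 -m jog>/dev/null; python3 st.py
```

```text
t 4.9 yaw 0.4458 q7 -1.174 p [ 0.5275 -0.0633  0.0633] Ft [1.7 5.  4.6] Mt [-1.213  0.404  0.151] w 0.035 g 52.8
t 5.28 yaw 0.4752 q7 -1.153 p [ 0.5275 -0.0632  0.0633] Ft [1.2 5.6 4.1] Mt [-1.184  0.411  0.217] w 0.0352 g 52.8
t 5.65 yaw 0.4901 q7 -1.143 p [ 0.5275 -0.0633  0.0633] Ft [2.4 4.3 4. ] Mt [-1.181  0.396  0.287] w 0.0355 g 52.7
```

Converted, -0.015 rad / 4 = -0.0038.

```bash
echo '{"increments":[[0, 0, 0, -0.0025, 0.03], [0, 0, 0, -0.0038, 0.03], [0, 0, 0, -0.0038, 0.03]]}' | python3 -m jog>/dev/null; python3 st.py
echo '{"increments":[[0, 0, 0, -0.0013, 0.03], [0, 0, 0, -0.0025, 0.03], [0, 0, 0, -0.0025, 0.03]]}' | python3 -m jog>/dev/null; python3 st.py
```

```text
t 6.03 yaw 0.5047 q7 -1.133 p [ 0.5275 -0.0632  0.0633] Ft [1.2 4.  4.7] Mt [-1.149  0.378  0.333] w 0.0355 g 52.7
t 6.4 yaw 0.5145 q7 -1.126 p [ 0.5275 -0.0632  0.0633] Ft [1.4 4.2 5. ] Mt [-1.119  0.386  0.347] w 0.0355 g 52.7
```

Converted, 0.141 rad / 4 = 0.0353.

```bash
echo '{"increments":[[0, 0, 0, 0.01, 0.03], [0, 0, 0, 0.02, 0.03], [0, 0, 0, 0.03, 0.03], [0, 0, 0, 0.0353, 0.03], [0, 0, 0, 0.0353, 0.03]]}' | python3 -m jog>/dev/null; python3 st.py
echo '{"increments":[[0, 0, 0, 0.0025, 0.03], [0, 0, 0, 0.005, 0.03], [0, 0, 0, 0.005, 0.03]]}' | python3 -m jog>/dev/null; python3 st.py
```

```text
t 7.03 yaw 0.3771 q7 -1.221 p [ 0.5275 -0.0633  0.0633] Ft [1.7 4.2 4.4] Mt [-1.229  0.513 -0.233] w 0.0352 g 52.8
t 7.4 yaw 0.3571 q7 -1.235 p [ 0.5275 -0.0634  0.0634] Ft [2.4 4.9 4. ] Mt [-1.248  0.568 -0.244] w 0.035 g 52.8
```

Converted, -0.04 rad / 4 = -0.01.

```bash
echo '{"increments":[[0, 0, 0, -0.01, 0.03], [0, 0, 0, -0.01, 0.06], [0, 0, 0, -0.01, 0.085], [0, 0, 0, -0.01, 0.085]]}' | python3 -m jog; python3 st.py
```

```text
clock: 7.9
ee_pos: [0.5259, -0.0616, 0.0633]
tcp_rot: [-3.079, -0.62, 0.002]
ft_force: [-0.3, 0.0, -0.5]
width: 0.085
grasp_force: 0.0
t 7.9 yaw 0.3973 q7 -1.208 p [ 0.5259 -0.0616  0.0633] Ft [-0.3 -0.2  0.5] Mt [-0.014  0.052 -0.042] w 0.085 g 0.0
```

Converted, -0.9 rad / 4 = -0.225.

```bash
echo '{"increments":[[0, 0.0024, 0, -0.045, 0.085], [0, 0.0024, 0, -0.09, 0.085], [0, 0.0024, 0, -0.135, 0.085], [0, 0.0024, 0, -0.18, 0.085], [0, 0.0024, 0, -0.225, 0.085]]}' | python3 -m jog >/dev/null;echo '{"increments":[[0, 0, 0, -0.045, 0.085], [0, 0, 0, -0.09, 0.085], [0, 0, 0, -0.135, 0.06], [0, 0, 0, -0.1635, 0.045], [0, 0, 0, -0.1635, 0.042]]}' | python3 -m jog 20 >/dev/null; python3 st.py;  echo '{"increments":[[0, 0, 0, 0, 0.03], [0, 0, 0, 0, 0.03], [0, 0, 0, 0, 0.03]]}' | python3 -m jog 20 >/dev/null; python3 st.py
```

```text
t 9.15 yaw 1.9492 q7 -0.098 p [ 0.5271 -0.0646  0.0633] Ft [-0.6 -0.2  0.6] Mt [-0.01   0.046  0.056] w 0.0417 g 0.0
t 9.53 yaw 1.9505 q7 -0.097 p [ 0.5268 -0.0648  0.0634] Ft [-0.4 -2.6 -3.6] Mt [ 0.512  0.083 -0.035] w 0.0358 g 22.4
```

Converted, 0.15 rad / 4 = 0.0375.

```bash
echo '{"increments":[[0, -0.0004, 0, 0, 0.03], [0, -0.0004, 0, 0, 0.03]]}' | python3 -m jog 60 >/dev/null; python3 st.py
echo '{"increments":[[0, 0, -0.0003, 0.0375, 0.03], [0, 0, -0.0006, 0.075, 0.03], [0, 0, -0.0009, 0.1125, 0.03], [0, 0, -0.0012, 0.15, 0.03], [0, 0, -0.0012, 0.15, 0.03]]}' | python3 -m jog >/dev/null; python3 st.py; python3 -c "
from h import *;print(np.round(telemetry.read_state()['qpos'],3))"
```

```text
t 9.78 yaw 1.9508 q7 -0.097 p [ 0.5268 -0.0648  0.0635] Ft [ 0.6 -2.4 -5.3] Mt [ 0.569  0.135 -0.041] w 0.0353 g 61.9
t 10.4 yaw 1.3535 q7 -0.537 p [ 0.5263 -0.0649  0.0646] Ft [-1.4 -3.4 -6.3] Mt [ 0.754 -0.283 -0.177] w 0.0352 g 62.5
[ 0.318  0.688 -0.365  1.93   0.417  0.599 -0.537]
```

Converted, 0.8 rad / 4 = 0.2.

```bash
echo '{"increments":[[0, 0, -0.0003, 0.04, 0.03], [0, 0, -0.0006, 0.08, 0.03], [0, 0, -0.0009, 0.12, 0.03], [0, 0, -0.0012, 0.16, 0.03], [0, 0, -0.0015, 0.2, 0.03]]}' | python3 -m jog >/dev/null; python3 st.py;echo '{"increments":[[0, 0, -0.0003, 0.04, 0.03], [0, 0, -0.0006, 0.08, 0.03], [0, 0, -0.0009, 0.12, 0.03], [0, 0, -0.0012, 0.16, 0.03], [0, 0, -0.0012, 0.16, 0.03]]}' | python3 -m jog >/dev/null; python3 st.py;  python3 -c "
from h import *;print(np.round(telemetry.read_state()['qpos'],3))"
```

```text
t 11.03 yaw 0.5501 q7 -1.105 p [ 0.5257 -0.0645  0.0661] Ft [-3.2 -3.2 -6.3] Mt [ 0.568 -0.831 -0.272] w 0.0351 g 63.1
t 11.65 yaw -0.0852 q7 -1.542 p [ 0.5255 -0.064   0.0673] Ft [-5.1 -0.3 -7.9] Mt [ 0.058 -1.118 -0.209] w 0.0354 g 62.8
[ 0.06   0.658  0.03   1.937 -0.035  0.551 -1.542]
```

Converted, 0.8 rad / 4 = 0.2.

```bash
echo '{"increments":[[-0.0005, 0, -0.0003, 0.04, 0.03], [-0.001, 0, -0.0006, 0.08, 0.03], [-0.001, 0, -0.0009, 0.12, 0.03], [-0.001, 0, -0.0012, 0.16, 0.03], [-0.001, 0, -0.0015, 0.2, 0.03]]}' | python3 -m jog >/dev/null; python3 st.py;echo '{"increments":[[0, 0, -0.0003, 0.035, 0.03], [0, 0, -0.0005, 0.0675, 0.03], [0, 0, -0.0005, 0.0675, 0.03]]}' | python3 -m jog >/dev/null; python3 st.py
```

```text
t 12.28 yaw -0.8885 q7 -2.093 p [ 0.5257 -0.0633  0.0689] Ft [-3.2  1.5 -6.8] Mt [-0.316 -0.753 -0.299] w 0.0353 g 63.0
t 12.65 yaw -1.1541 q7 -2.278 p [ 0.5259 -0.0632  0.0693] Ft [-2.8  1.5 -7.3] Mt [-0.43 -0.72 -0.18] w 0.0356 g 62.8
```

Converted, -0.04 rad / 4 = -0.01.

```bash
echo '{"increments":[[0, 0, 0, -0.01, 0.03], [0, 0, 0, -0.01, 0.06], [0, 0, 0, -0.01, 0.085], [0, 0, -0.05, -0.01, 0.085], [0, 0, -0.1, -0.01, 0.085]]}' | python3 -m jog >/dev/null;echo '{"increments":[[0, 0, -0.03, 0.01, 0.085], [0, 0, -0.03, 0.01, 0.085], [0, 0, -0.03, 0.01, 0.085]]}' | python3 -m jog >/dev/null; python3 st.py
python3 - <<'E'
from h import *
c=get_calibration("wrist");f=grab_frame("wrist");cv2.imwrite("pics/w2.png",f);np.savez("w2",**c)
print(ray(c,0,0)[0])
for X in([.5265,-.0638,.1026],[.4969,-.0015,.062],[.52,.268,.032]): print(proj(c,X))
E
```

```text
t 13.65 yaw -1.1585 q7 -2.377 p [ 0.5256 -0.0645  0.1983] Ft [-1.1  0.1  0.7] Mt [-0.041 -0.049  0.011] w 0.085 g 0.0
[ 0.5524671  -0.12806015  0.33917628]
[252.71084566 192.63422322]
[255.15401466 242.99157267]
[164.41825889 385.61813311]
```

View pics/w2.png

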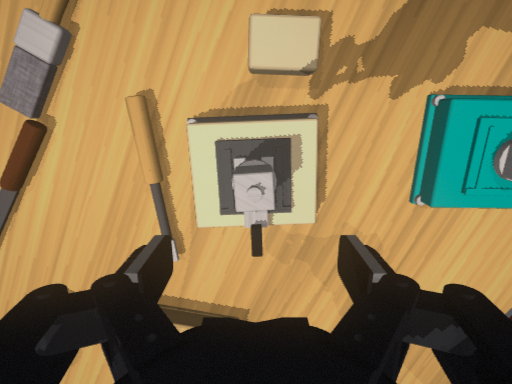

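The picture shows the nut still square to the clamp at (254,190), the washer in place, and the tab at about (257,240).

Run:
```python
from h import *
f=cv2.imread("pics/w2.png");c=dict(np.load("w2.npz"))
t=(f.max(2)<75).astype(np.uint8)*255;r=np.zeros_like(t);r[222:262,242:272]=255;t&=r
cs,_=cv2.findContours(t,cv2.RETR_EXTERNAL,cv2.CHAIN_APPROX_NONE);k=max(cs,key=cv2.contourArea);print(cv2.boundingRect(k))
P=np.array([onz(c,*p[0],.062)[:2] for p in k])
rr=cv2.minAreaRect((P*1000).astype(np.float32));print(rr)
E=np.array(rr[0])/1000
print("axis via stud",np.degrees(np.arctan2(*(E-[.5266,-.0640])[::-1])),np.linalg.norm(E-[.5266,-.0640]))
u=np.array([-.429,.903]);T=np.array([.5266,-.0640])+.071*u;print("nom",T)
s=telemetry.read_state();print(tooldelta([T[0]-s["ee_pos"][0],T[1]-s["ee_pos"][1],0]), tooldelta([E[0]-s["ee_pos"][0],E[1]-s["ee_pos"][1],0]))
```

```text
(252, 224, 10, 32)
((497.1418762207031, -5.576282501220703), (9.848559379577637, 36.77561569213867), 23.920583724975586)
axis via stud 116.75793371238457 0.06543020573843204
nom [4.96141e-01 1.13000e-04]
[-7.08736759e-02  7.95690272e-04  9.44821917e-05] [-6.52598081e-02  2.15736535e-03  9.02984134e-05]
```

Converted, -0.027 rad / 4 = -0.0068.

```bash
echo '{"increments":[[-0.045, 0.001, 0.02, -0.0068, 0.05], [-0.07, 0.0013, 0.06, -0.0068, 0.04], [-0.07, 0.0013, 0.11, -0.0068, 0.04], [-0.07, 0.0013, 0.146, -0.0068, 0.03], [-0.07, 0.0013, 0.156, -0.0068, 0.024]]}' | python3 -m jog 20 ;echo '{"increments":[[0, 0, 0, 0, 0.024], [0, 0, 0, 0, 0.02]]}' | python3 -m jog >/dev/null; python3 st.py;echo '{"increments":[[0, 0, 0, 0, 0.005], [0, 0, 0, 0, 0.005], [0, 0, 0, 0, 0.005]]}' | python3 -m jog >/dev/null; python3 st.py
```

```text
clock: 14.32
ee_pos: [0.4945, -0.0011, 0.0403]
tcp_rot: [2.648, -1.683, -0.009]
ft_force: [0.6, -0.0, 0.2]
width: 0.0239
grasp_force: 0.0
t 14.57 yaw -1.1324 q7 -2.336 p [ 0.4978 -0.0014  0.0443] Ft [-0.8  0.  -0.3] Mt [ 0.044  0.03  -0.014] w 0.0202 g 0.0
t 14.95 yaw -1.1321 q7 -2.336 p [ 0.4978 -0.0012  0.0442] Ft [-0.2  0.  -5.6] Mt [-0.067  0.204  0.001] w 0.0116 g 25.1
```

```bash
echo '{"increments":[[0, 0, 0, 0, 0.005], [0, 0, -0.001, 0, 0.005], [0, 0, -0.002, 0, 0.005], [0, 0, -0.003, 0, 0.005], [0, 0, -0.004, 0, 0.005]]}' | python3 -m jog 80 >/dev/null; python3 st.py; echo '{"increments":[[0, 0, -0.0003, 0, 0.005], [0, 0, -0.0003, 0, 0.005]]}' | python3 -m jog 80 >/dev/null; python3 st.py
python3 - <<'E'
from h import *
a=grab_frame("side")[170:230,215:305];b=grab_frame("scene")[165:225,220:310]
cv2.imwrite("pics/lift.png",np.hstack([cv2.resize(i,None,fx=4.4,fy=6,interpolation=cv2.INTER_CUBIC) for i in(a,b)]))
E
```

```text
t 15.57 yaw -1.1321 q7 -2.339 p [ 0.4964 -0.001   0.047 ] Ft [ 0.7 -1.3  0.5] Mt [-0.01   0.002 -0.021] w 0.0096 g 81.1
t 15.82 yaw -1.1321 q7 -2.34 p [ 0.4968 -0.0011  0.0475] Ft [ 0.1 -0.2  1.1] Mt [-0.029 -0.03  -0.016] w 0.0099 g 81.1
```

```bash
echo '{"increments":[[0, 0, -0.0008, 0, 0.005], [0, 0, -0.0008, 0, 0.005], [0, 0, -0.0008, 0, 0.005]]}' | python3 -m jog 80 >/dev/null; python3 st.py
echo '{"increments":[[-0.003, 0, 0, 0, 0.005], [-0.007, 0, 0, 0, 0.005], [-0.01, 0, 0, 0, 0.005], [-0.01, 0, 0, 0, 0.005]]}' | python3 -m jog >/dev/null; python3 st.py
echo '{"increments":[[-0.003, 0, 0, 0, 0.005], [-0.007, 0, 0, 0, 0.005], [-0.01, 0, 0, 0, 0.005], [-0.01, 0, 0, 0, 0.005]]}' | python3 -m jog >/dev/null; python3 st.py
```

```text
t 16.3 yaw -1.1322 q7 -2.34 p [ 0.4969 -0.0011  0.0484] Ft [0.3 0.2 0.8] Mt [ 0.018 -0.001  0.041] w 0.0097 g 81.1
t 16.8 yaw -1.1314 q7 -2.353 p [0.4924 0.0084 0.0483] Ft [-0.4 -0.5  1.1] Mt [ 0.038 -0.089 -0.042] w 0.0098 g 81.2
t 17.3 yaw -1.1315 q7 -2.366 p [0.4882 0.0174 0.0483] Ft [0.8 0.2 1.3] Mt [ 0.021 -0.063  0.003] w 0.0099 g 81.1
```

Both forces stay near zero, so the washer is sliding out freely.

```bash
echo '{"increments":[[-0.006, 0, 0, 0, 0.005], [-0.012, 0, 0, 0, 0.005], [-0.018, 0, 0, 0, 0.005], [-0.024, 0, 0, 0, 0.005], [-0.024, 0, 0, 0, 0.005]]}' | python3 -m jog >/dev/null; python3 st.py
echo '{"increments":[[-0.008, 0, 0, 0, 0.005], [-0.016, 0, 0, 0, 0.005], [-0.024, 0, 0, 0, 0.005], [-0.032, 0, 0, 0, 0.005], [-0.032, 0, 0, 0, 0.005]]}' | python3 -m jog >/dev/null; python3 st.py
echo '{"increments":[[0, 0, -0.03, 0, 0.005], [0, 0, -0.07, 0, 0.005], [0, 0, -0.07, 0, 0.005], [0, 0, -0.07, 0, 0.005]]}' | python3 -m jog >/dev/null; python3 st.py
python3 - <<'E'
from h import *
for n in("side","scene"): cv2.imwrite(f"pics/{n}1.png",grab_frame(n))
a=cv2.imread("pics/side1.png")[90:350,90:320];b=cv2.imread("pics/scene1.png")[120:340,210:450]
cv2.imwrite("pics/lift.png",np.hstack([cv2.resize(a,(400,452)),cv2.resize(b,(400,367+85))]))
E
```

```text
t 17.93 yaw -1.131 q7 -2.399 p [0.4779 0.0395 0.0483] Ft [-0.7  1.1  1.9] Mt [-0.011 -0.062  0.012] w 0.0101 g 81.2
t 18.55 yaw -1.1305 q7 -2.446 p [0.4642 0.0687 0.0483] Ft [0.9 0.5 0.7] Mt [ 0.05  -0.069 -0.056] w 0.0099 g 81.2
t 19.05 yaw -1.1323 q7 -2.515 p [0.4641 0.0677 0.118 ] Ft [-1.1 -0.1  0.6] Mt [ 0.036 -0.125  0.01 ] w 0.0098 g 81.2
```

View pics/lift.png

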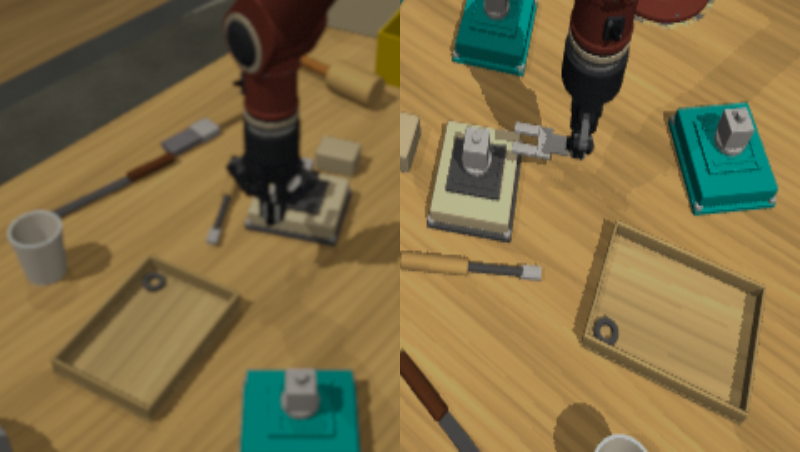

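The washer hangs clear in the gripper with its fork toward the clamp, and nothing else has moved. The tray corners in the scene crop are about (612,222), (763,288), (743,412) and (585,332).

Run:
```python
from h import *
S=get_calibration("scene");D=get_calibration("side")
def rep(n,g):
    g=np.array(g);print(n,g.round(3).tolist(),g.mean(0).round(4),[np.linalg.norm(g[(i+1)%4]-g[i]).round(3) for i in range(4)],[np.degrees(np.arctan2(*(g[(i+1)%4]-g[i])[::-1])).round(1) for i in range(4)])
rep("sc",[onz(S,210+(x-400)/1.667,120+y/2.0545,.032)[:2] for x,y in((612,222),(763,288),(743,412),(585,332))])
rep("sd",[onz(D,90+x/1.739,90+y/1.739,.032)[:2] for x,y in((150,260),(242,297),(152,410),(57,360))])
print(onz(S,210+(606-400)/1.667,120+331/2.0545,.013),onz(D,90+154/1.739,90+283/1.739,.013))
```

```text
sc [[0.467, 0.143], [0.42, 0.357], [0.569, 0.387], [0.611, 0.18]] [0.5169 0.2668] [np.float64(0.219), np.float64(0.152), np.float64(0.211), np.float64(0.149)] [np.float64(102.5), np.float64(11.3), np.float64(-78.5), np.float64(-165.7)]
sd [[0.603, 0.19], [0.45, 0.152], [0.409, 0.359], [0.56, 0.39]] [0.5054 0.2727] [np.float64(0.157), np.float64(0.211), np.float64(0.154), np.float64(0.205)] [np.float64(-166.0), np.float64(101.4), np.float64(11.7), np.float64(-77.9)]
[0.58528522 0.20157646 0.013     ] [0.57841866 0.20640122 0.013     ]
```

Careful with the scale: turns go in shares of 4 rad. That gives: -0.75 rad / 4 = -0.1875.

```bash
echo '{"increments":[[-0.02, -0.011, -0.02, -0.0375, 0.005], [-0.043, -0.023, -0.02, -0.075, 0.005], [-0.064, -0.0345, -0.02, -0.1125, 0.005], [-0.085, -0.046, -0.02, -0.15, 0.005], [-0.107, -0.0575, -0.02, -0.1875, 0.005]]}' | python3 -m jog >/dev/null; python3 st.py
```

```text
t 19.77 yaw -0.3777 q7 -2.197 p [0.4705 0.1892 0.1371] Ft [0.2 0.1 1.6] Mt [ 0.011 -0.058 -0.004] w 0.0099 g 81.1
```

Converted, -0.591 rad / 4 = -0.1478.

```bash
echo '{"increments":[[-0.006, -0.018, 0, -0.0375, 0.005], [-0.012, -0.036, 0, -0.075, 0.005], [-0.018, -0.054, 0, -0.1125, 0.005], [-0.0231, -0.0684, 0, -0.1478, 0.005], [-0.0231, -0.0684, 0.03, -0.1478, 0.005]]}' | python3 -m jog >/dev/null; echo '{"increments":[[0, 0, 0.03, 0, 0.005], [0, 0, 0.05, 0, 0.005], [0, 0, 0.05, 0, 0.005], [0, 0, 0.05, 0, 0.005]]}' | python3 -m jog >/dev/null; python3 st.py
python3 - <<'E'
from h import *
for n in("side","scene"): cv2.imwrite(f"pics/{n}2.png",grab_frame(n))
a=cv2.imread("pics/side2.png")[190:350,100:260];b=cv2.imread("pics/scene2.png")[190:350,290:450]
cv2.imwrite("pics/over.png",np.hstack([cv2.resize(a,(400,400)),cv2.resize(b,(400,400))]))
E
```

```text
t 20.9 yaw 0.2084 q7 -1.856 p [0.4755 0.261  0.0584] Ft [0.6 0.2 0.8] Mt [-0.003  0.041 -0.046] w 0.01 g 81.1
```

View pics/over.png

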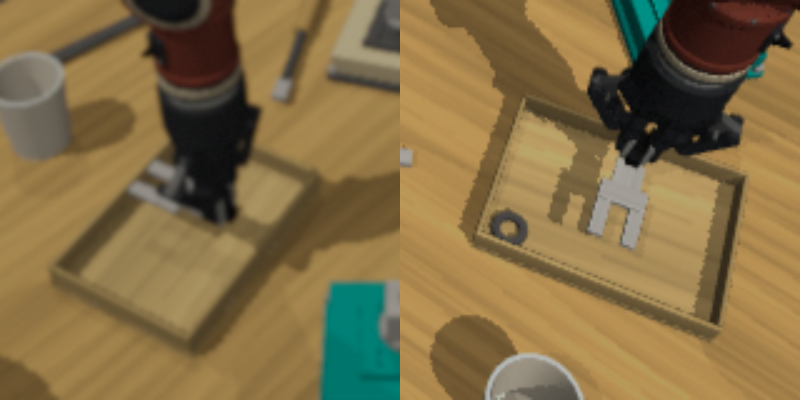

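The washer is over the middle of the tray, square to it and clear of the spacer, at left in the scene crop near (625,205). I'll lower it now.

```bash
echo '{"increments":[[0, 0, 0.02, 0, 0.005], [0, 0, 0.035, 0, 0.005], [0, 0, 0.045, 0, 0.005], [0, 0, 0.045, 0, 0.005], [0, 0, 0.045, 0, 0.005]]}' | python3 -m jog >/dev/null; python3 st.py
echo '{"increments":[[0, 0, 0.002, 0, 0.005], [0, 0, 0.004, 0, 0.005], [0, 0, 0.004, 0, 0.005]]}' | python3 -m jog >/dev/null; python3 st.py
```

```text
t 21.62 yaw 0.2087 q7 -1.852 p [0.4756 0.2612 0.0137] Ft [ 0.4 -0.7  1. ] Mt [ 0.025 -0.037  0.03 ] w 0.0099 g 81.1
t 22.0 yaw 0.2089 q7 -1.852 p [0.4752 0.261  0.0093] Ft [-0.3  0.3  1.1] Mt [ 0.002 -0.026  0.063] w 0.0098 g 81.1
```

```bash
echo '{"increments":[[0, 0, 0.001, 0, 0.005], [0, 0, 0.0015, 0, 0.005], [0, 0, 0.0015, 0, 0.005]]}' | python3 -m jog >/dev/null; python3 st.py
echo '{"increments":[[0, 0, 0.001, 0, 0.005], [0, 0, 0.0015, 0, 0.005], [0, 0, 0.0015, 0, 0.005]]}' | python3 -m jog >/dev/null; python3 st.py
```

```text
t 22.38 yaw 0.2088 q7 -1.852 p [0.4753 0.261  0.0078] Ft [ 0.9 -1.   1.5] Mt [-0.027  0.003 -0.001] w 0.0103 g 81.1
t 22.75 yaw 0.2089 q7 -1.852 p [0.4753 0.261  0.0063] Ft [-1.2  0.   1.5] Mt [ 0.03  -0.009  0.034] w 0.0097 g 81.1
```

```bash
echo '{"increments":[[0, 0, 0.0005, 0, 0.005], [0, 0, 0.001, 0, 0.005], [0, 0, 0.001, 0, 0.005]]}' | python3 -m jog >/dev/null; python3 st.py
echo '{"increments":[[0, 0, 0, 0, 0.014], [0, 0, 0, 0, 0.02], [0, 0, 0, 0, 0.03], [0, 0, 0, 0, 0.03]]}' | python3 -m jog 20 >/dev/null; python3 st.py
echo '{"increments":[[0, 0, -0.02, 0, 0.03], [0, 0, -0.07, 0, 0.03], [0, 0, -0.12, 0, 0.03], [0, 0, -0.17, 0, 0.03]]}' | python3 -m jog >/dev/null
echo '{"increments":[[-0.03, 0, 0, 0, 0.03], [-0.06, 0, -0.02, 0, 0.03], [-0.06, 0, -0.02, 0, 0.03], [-0.06, 0, -0.02, 0, 0.03]]}' | python3 -m jog >/dev/null; python3 st.py
python3 - <<'E'
from h import *
for n in("side","scene"): cv2.imwrite(f"pics/{n}3.png",grab_frame(n))
a=cv2.imread("pics/side3.png")[150:350,100:320];b=cv2.imread("pics/scene3.png")[150:350,210:450]
cv2.imwrite("pics/end.png",np.hstack([cv2.resize(a,(400,400)),cv2.resize(b,(400,400))]))
E
```

```text
t 23.12 yaw 0.2088 q7 -1.852 p [0.4753 0.2611 0.0057] Ft [-2.   0.7 -2.7] Mt [-0.064 -0.214 -0.016] w 0.01 g 82.1
t 23.62 yaw 0.2089 q7 -1.852 p [0.4753 0.2611 0.0053] Ft [-0.6 -0.6 -0.4] Mt [-0.033  0.007  0.001] w 0.0304 g 0.0
t 24.62 yaw 0.2087 q7 -1.909 p [0.4171 0.2487 0.1954] Ft [-1.2  0.5  1.2] Mt [ 0.012  0.013 -0.004] w 0.0303 g 0.0
```

View pics/end.png

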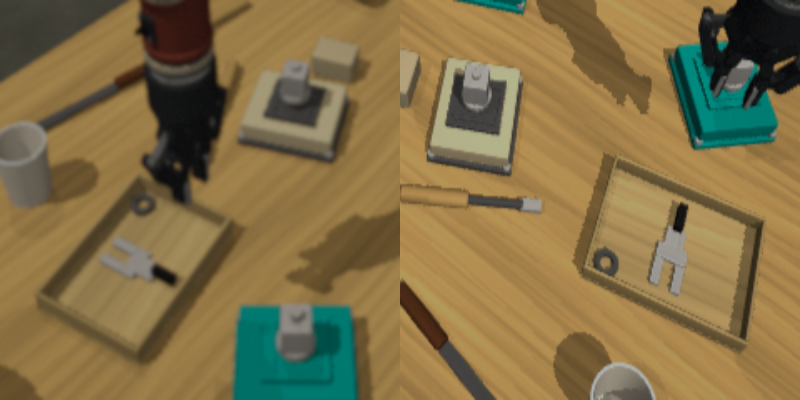

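The washer lies flat in the middle of the tray, at scene crop (675,250). The nut is on its stud, the spacer, chisel and offcut are undisturbed, and the gripper is clear.

```bash
python3 -c "
from cell import workorder;print(workorder.finish_job())"
```

```text
the job is handed in; nothing more can be done
None
```

I handed the job in at about 25 s: the nut loosened clockwise (left-hand thread) and is unscrewed about half a turn, loose on its stud, and the washer came out over the lip without jamming and lies flat in the tray, with nothing around them visibly moved.

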